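Point out the weld order, then press ready

ROBOT

A 7-joint arm with a two-finger parallel gripper is mounted at the origin on the work surface. World frame = base frame: x ahead of the robot, y to its left, z up, the work surface at z = 0. Lengths are in m, angles in rad, forces in N, time in s.
With the tool pointing down it reaches from about 0.4 to 0.9 m from the base axis. Payload 5.5 kg.
Tool frame: the origin (TCP) lies at the very end of the fingers, on their centre line; the grasp point (between the pads) lies 19 mm behind it; z points along the fingers, y is the line along which they close (so a half turn about z gives the same grasp; the last joint's range is limited). The gripper opens to 85 mm and grips with 20 to 120 N. Pads are 22 mm wide; open, the fingers measure 114 mm over their backs; the gripper's body (76 mm by 85 mm) begins 54 mm behind the grasp point. The pads swing forward as they close: fully open they stand 13 mm farther back than shut.
Start: joints at [1.381, 0.501, -0.427, 1.55, 0.221, 1.138, -0.21], TCP at [0.284, -0.584, 0.231] pointing down, gripper open.
Joint ranges: [-2.88, 2.88], [-0.31, 2.03], [-1.54, 1.56], [0.2, 2.42], [-1.41, 4.55], [0.19, 2.02], [-2.57, 2.57]. Speed limits (rad/s): [2.57, 2.57, 3.14, 3.14, 3.14, 3.14, 3.14].

INTERFACE

Orientations are given as a unit quaternion [x, y, z, w].
In Python, from workcell import * gives the robot as it stands.
- The arm moves only by the tool step_arm, never from a script. Its arguments are lists of equal length, an entry for each row: "delta_pos": the shift along the world's x, y, z in m, a list of three; "rot": the turn, a rotation vector about the world's x, y, z in units of 8 degrees (1.0 is 8 degrees), a list of three; "jaw": the closure in counts, from 0 (fully open) to 255 (shut). A call has 1 to 20 rows; each row is the pose to reach, as a shift and turn from the pose commanded when the call began; what a row does not reach only later rows make up. A row lasts 1/10 s, in which the tool goes at most 50 mm and 8.59 degrees, less where a joint would pass 70% of its speed; a pose out of reach is approached as far as the arm can. A call with a gripper value outside its range is refused whole. The fingers move at their own pace and stop on an object; "squeeze" is the grip in N (left out, the last holds). Time passes only in rows, so rows that repeat a pose let the fingers close. It gives the time, the measured TCP pose, the force, the opening and the grip force at its end, in the units of the state.
- state(): the state, without advancing time (a new reading comes with each control period).
- capture(name): name is "scene" or "top" or "wrist"; returns (picture, depth): 420x560x3 uint8, red, green, blue; 420x560 float32, m along the optical axis (not along the pixel's ray), 0 where there is no reading.
- camera_model(name): a dict with "camera_matrix" (3x3 intrinsics, pixels), "extrinsics" (4x4, takes a point from camera to world coordinates); the wrist camera has in their place "mount" (4x4, takes a point from camera to tool coordinates, whose origin is the TCP and whose axes are the flange's). Camera axes: x right, y down, z forward; pixel columns grow to the right and rows downward; lengths in m; the calibration is good to about 2 mm. A picture is of the moment at which its call begins: read the wrist's pose just before it. camera_model takes no time and is no camera call.
- job_done(): hands the job in; it is judged then, once.
The state is a dict: "time_s": time; "q": joint angles; "qd": joint speeds; "effort": joint torques, N m; "tcp_pos": TCP position; "ee_rot": TCP orientation; "ft_force": force on the tool from outside, world axes, zero at the start; "wrist_torque": the same for the moment, N m; "width": finger opening in m; "finger_force": force on a finger pad.
Only numpy, scipy, OpenCV 4.12 (cv2) and the standard library are available. Lean on these libraries where they do the work, as an engineer would, in place of code of your own. Each camera call takes 0.05 s, during which the arm holds its last target. There are 200 camera calls.

TASK

Show the welder which pieces on the base plate come next: point from above with the fingertips at the top end of the taller square tube, about 2 cm above it, and stay there for a good second, then do the same at the round pipe. Do not touch any of the standing pieces, and do not point at the short square tube or the angle. When both have been shown, press the button on the station all the way down, let it come back up, and move clear, leaving everything else where it stands.

Things in the scene. Friction and masses are not known exactly. Their poses are not given: they have to be found in the camera images.
- tall_tube_top (a point): Taller of the two square steel tubes, 40 x 40 mm outside, 4 mm wall, open ends, 120 mm long, standing loose on the base plate. The point is the centre of its open top end (130 mm above the table); z is up along the tube, x and y run across its flats. Must be pointed at first.
- pipe_top (a point): Round steel pipe, 44 mm outside diameter, 4 mm wall, open ends, 80 mm long, standing loose on the base plate. The point is the centre of its open top end (90 mm above the table); z is up along the pipe. Must be pointed at second.
- short_tube_top (a point): Shorter square steel tube, same 40 x 40 mm section, 60 mm long, standing loose on the base plate; not to be pointed at or touched. The point is the centre of its open top end (70 mm above the table), z up.
- angle_top (a point): Piece of L-shaped steel angle, 50 x 50 x 6 mm, 70 mm long, standing loose on end on the base plate; not to be pointed at or touched. The point is the centre of its 50 mm square outline at its top end (80 mm above the table), z up; the legs lie at the -x and -y sides.
- plate: Fixed flat steel base plate, 250 mm (its x) x 340 mm (its y) x 10 mm, on the table. Origin at the centre of its underside. The four pieces stand one near each corner in any arrangement, at least 100 mm apart, centre to centre.
- ready (a joint): Push button of the station, pressed straight down: 0 = up, 0.006 = fully down (m). A spring brings it back; fully down takes 5 N.
- ready_top (a point): Centre of the top of the round push button, 36 mm in diameter, facing up, in a low black housing on a fixed grey box 90 x 90 x 50 mm on the table, the only button in the scene; z up.
- hammer: Bystander: loose hammer 260 mm long and 26 mm high lying on the table, to be left alone. Origin at mid-length at table level; the handle runs along its x, head at +x.
- tub: Bystander: loose closed jar, 76 mm in diameter, 85 mm high, standing on the table, to be left alone. Origin at the centre of its underside.
Mind the look-alikes: they are no part of the job. What is shaped like the part that bears tall_tube_top but turquoise is not meant.

How it is judged:
By the outcome, as a careful person would: the job done as asked, in the order asked, and still so for the second after the job is handed in, with the robot touching nothing.
It also fails if it takes over 48 s, if anything falls off the work surface, if the arm or the gripper's body presses on something with over 40 N, if the wrist force passes 120 N, or if a joint passes its speed limit or range.

## Working session

There is one attempt and no reset: what is moved stays moved. The work goes in short steps, Python scripts to look and compute and a tool call to move; the robot and the scene stay as the last step left them, time stands still between calls to the robot, and variables do not carry over. Pictures are saved under pics/ and viewed, at most 10 in all, crops included, and the job is handed in when it is done.

Besides the shell and the picture viewer there is one more tool, called after "Call:" by a JSON object that holds its "name" and its "arguments". step_arm: Moves the arm, as the interface text tells. Its arguments: {"type":"object","properties":{"delta_pos":{"type":"array"},"rot":{"type":"array"},"jaw":{"type":"array"},"squeeze":{"type":"number"}},"required":["delta_pos","rot","jaw"]}

```bash
mkdir -p pics; python3 - <<'E'
from workcell import *
import numpy as np,cv2
s=state();print(s['time_s'],s['tcp_pos'],s['ee_rot'],s['width'])
for n in("scene","top"):
    p,d=capture(n);cv2.imwrite(f'pics/{n}0.png',p[...,::-1]);m=camera_model(n)
    np.savez(f'{n}0.npz',p=p,d=d,K=m['camera_matrix'],T=m['extrinsics']);print(n,np.round(m['extrinsics'],3).tolist())
E
```

```text
0.0 [ 0.28401835 -0.58391951  0.23025892] [ 9.74477211e-01  2.24484374e-01 -1.84002385e-04 -9.46688911e-04] 0.0853118772138219
scene [[0.308, 0.698, -0.647, 1.253], [0.951, -0.238, 0.196, -0.179], [-0.017, -0.675, -0.737, 0.986], [0.0, 0.0, 0.0, 1.0]]
top [[0.014, -0.988, 0.152, 0.312], [-1.0, -0.017, -0.015, 0.054], [0.017, -0.152, -0.988, 1.396], [0.0, 0.0, 0.0, 1.0]]
```

View pics/top0.png

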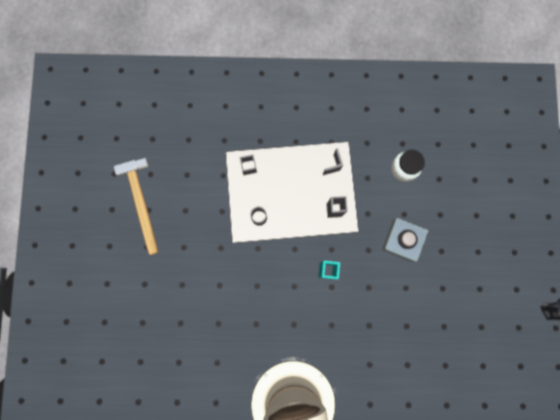

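View pics/scene0.png

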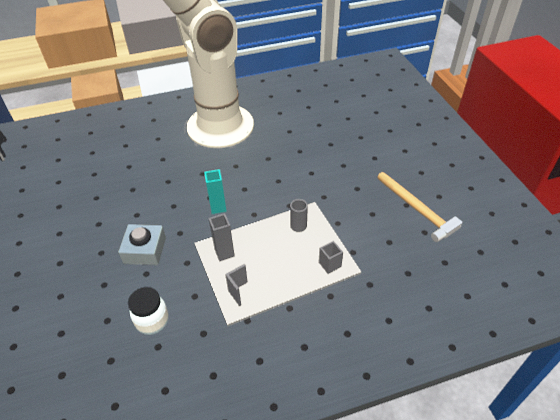

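The top view shows the tall tube at (337,207), pipe at (259,216), short tube at (248,165), angle at (333,162), button at (408,239), turquoise decoy at (331,270) and jar at (408,165). The scene view agrees. Next I measure from depth.

```bash
python3 - <<'E'
import numpy as np
W={}
for n in("top","scene"):
    f=np.load(n+'0.npz');d=f['d'];v,u=np.indices(d.shape);K=f['K']
    P=np.stack([(u-K[0,2])/K[0,0]*d,(v-K[1,2])/K[1,1]*d,d,np.ones_like(d)],-1)@f['T'].T
    P[d==0]=np.nan;W[n]=P[...,:3]
boxes={'top':dict(tall=(337,207,14),pipe=(259,216,13),short=(248,165,13),angle=(333,162,14),btn=(408,239,24),turq=(331,270,13),jar=(408,165,18)),
'scene':dict(tall=(221,225,18),pipe=(299,206,12),short=(331,250,13),angle=(236,275,14),btn=(140,237,22),turq=(214,177,12),jar=(147,300,16))}
for n in boxes:
  for k,(u,v,r) in boxes[n].items():
    q=W[n][v-r:v+r+1,u-r:u+r+1].reshape(-1,3);q=q[np.isfinite(q[:,2])]
    zt=np.percentile(q[:,2],98);t=q[q[:,2]>zt-.006]
    print(n,k,'zt %.3f'%zt,len(t),'mid',np.round((t.min(0)+t.max(0))[:2]/2,3),'ext',np.round(np.ptp(t,0)[:2],3),'mean',t.mean(0).round(3))
E
```

```text
top tall zt 0.133 96 mid [ 0.506 -0.106] ext [0.041 0.041] mean [ 0.506 -0.106  0.131]
top pipe zt 0.094 75 mid [0.48  0.097] ext [0.042 0.041] mean [0.481 0.096 0.092]
top short zt 0.073 84 mid [0.619 0.128] ext [0.047 0.046] mean [0.62  0.129 0.071]
top angle zt 0.083 81 mid [ 0.632 -0.099] ext [0.058 0.048] mean [ 0.625 -0.105  0.081]
top btn zt 0.074 148 mid [ 0.425 -0.292] ext [0.039 0.039] mean [ 0.426 -0.293  0.073]
top turq zt 0.124 91 mid [ 0.341 -0.086] ext [0.041 0.042] mean [ 0.342 -0.086  0.121]
top jar zt 0.090 353 mid [ 0.628 -0.303] ext [0.066 0.064] mean [ 0.627 -0.303  0.087]
scene tall zt 0.131 136 mid [ 0.509 -0.106] ext [0.046 0.042] mean [ 0.509 -0.106  0.129]
scene pipe zt 0.091 95 mid [0.485 0.096] ext [0.045 0.043] mean [0.486 0.096 0.089]
scene short zt 0.072 126 mid [0.624 0.128] ext [0.046 0.046] mean [0.626 0.129 0.069]
scene angle zt 0.082 130 mid [ 0.636 -0.099] ext [0.063 0.049] mean [ 0.629 -0.104  0.08 ]
scene btn zt 0.073 144 mid [ 0.43  -0.294] ext [0.035 0.034] mean [ 0.431 -0.294  0.072]
scene turq zt 0.122 96 mid [ 0.346 -0.086] ext [0.049 0.042] mean [ 0.346 -0.086  0.12 ]
scene jar zt 0.089 600 mid [ 0.632 -0.302] ext [0.066 0.06 ] mean [ 0.633 -0.303  0.085]
```

Both cameras agree within about 5 mm, and the heights match (0.130, 0.090). Targets: tall tube (0.507, -0.106), pipe (0.483, 0.096), button (0.428, -0.293, top about 0.072). Closing the fingers and moving above the tall tube.

Call:
{"name": "step_arm", "arguments": {"delta_pos": [[0.02,0.043,0.01],[0.061,0.13,0.02],[0.081,0.174,0.02],[0.101,0.217,0.02],[0.122,0.26,0.02],[0.142,0.304,0.02],[0.162,0.347,0.02],[0.182,0.39,0.02],[0.203,0.434,0.02],[0.213,0.456,0.02],[0.223,0.478,0.02],[0.223,0.478,0.02],[0.223,0.478,0.02],[0.223,0.478,0.02]], "rot": [[0,0,0],[0,0,0],[0,0,0],[0,0,0],[0,0,0],[0,0,0],[0,0,0],[0,0,0],[0,0,0],[0,0,0],[0,0,0],[0,0,0],[0,0,0],[0,0,0]], "jaw": [255,255,255,255,255,255,255,255,255,255,255,255,255,255]}}

```text
time_s: 1.5
tcp_pos: [0.5067, -0.1079, 0.2509]
ee_rot: [0.975, 0.224, -0.001, 0.0]
ft_force: [0.1, 0.0, -0.8]
width: -0.0001
finger_force: 0.0
```

Call:
{"name": "step_arm", "arguments": {"delta_pos": [[0,0,-0.03],[0,0,-0.06],[0,0,-0.08],[0,0,-0.09],[0,0,-0.097],[0,0,-0.1],[0,0,-0.1],[0,0,-0.1]], "rot": [[0,0,0],[0,0,0],[0,0,0],[0,0,0],[0,0,0],[0,0,0],[0,0,0],[0,0,0]], "jaw": [255,255,255,255,255,255,255,255]}}

```text
time_s: 2.3
tcp_pos: [0.508, -0.1067, 0.1521]
ee_rot: [0.974, 0.224, 0.001, 0.0]
ft_force: [-1.2, 0.3, 0.6]
width: 0.0003
finger_force: 0.0
```

Taking two pictures during the dwell to check the position over the tube.

Call:
{"name": "step_arm", "arguments": {"delta_pos": [[0,0,-0.001],[0,0,-0.001],[0,0,-0.001],[0,0,-0.001],[0,0,-0.001],[0,0,-0.001],[0,0,-0.001],[0,0,-0.001],[0,0,-0.001],[0,0,-0.001],[0,0,-0.001],[0,0,-0.001],[0,0,-0.001],[0,0,-0.001],[0,0,-0.001],[0,0,-0.001],[0,0,-0.001],[0,0,-0.001]], "rot": [[0,0,0],[0,0,0],[0,0,0],[0,0,0],[0,0,0],[0,0,0],[0,0,0],[0,0,0],[0,0,0],[0,0,0],[0,0,0],[0,0,0],[0,0,0],[0,0,0],[0,0,0],[0,0,0],[0,0,0],[0,0,0]], "jaw": [255,255,255,255,255,255,255,255,255,255,255,255,255,255,255,255,255,255]}}

```text
time_s: 4.1
tcp_pos: [0.5074, -0.1065, 0.1503]
ee_rot: [0.974, 0.224, 0.0, 0.0]
ft_force: [0.4, -0.7, -0.5]
width: 0.0001
finger_force: 0.0
```

```bash
python3 - <<'E'
from workcell import *
import numpy as np,cv2
s=state();print(s['time_s'],s['tcp_pos'])
a=capture("scene")[0][120:330,100:380];b=capture("wrist")[0]
a=cv2.resize(a,(400,300));b=cv2.resize(b,(400,300))
cv2.imwrite('pics/dw1.png',np.hstack([a,b])[...,::-1])
E
```

```text
4.1 [ 0.50740108 -0.10647947  0.15031865]
```

View pics/dw1.png

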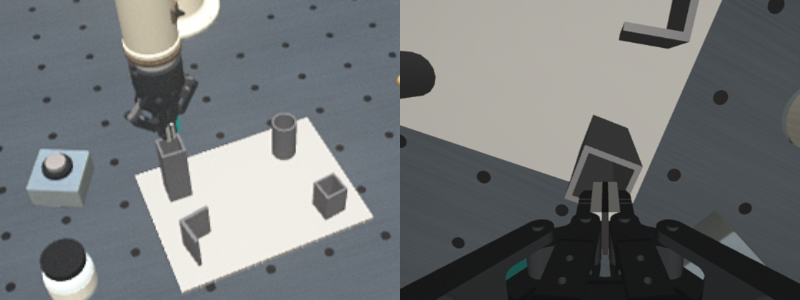

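The tips (left panel, about (172,130)) are above the tall tube's open end. All pieces still stand. On to the pipe.

Call:
{"name": "step_arm", "arguments": {"delta_pos": [[0,0,0.03],[0,0,0.07],[0,0.02,0.08],[-0.006,0.06,0.08],[-0.012,0.1,0.08],[-0.017,0.145,0.08],[-0.021,0.18,0.08],[-0.023,0.2,0.08],[-0.023,0.2025,0.08],[-0.023,0.2025,0.08],[-0.023,0.2025,0.05],[-0.023,0.2025,0.01],[-0.023,0.2025,-0.015],[-0.023,0.2025,-0.03],[-0.023,0.2025,-0.036],[-0.023,0.2025,-0.039],[-0.023,0.2025,-0.039],[-0.023,0.2025,-0.039]], "rot": [[0,0,0],[0,0,0],[0,0,0],[0,0,0],[0,0,0],[0,0,0],[0,0,0],[0,0,0],[0,0,0],[0,0,0],[0,0,0],[0,0,0],[0,0,0],[0,0,0],[0,0,0],[0,0,0],[0,0,0],[0,0,0]], "jaw": [255,255,255,255,255,255,255,255,255,255,255,255,255,255,255,255,255,255]}}

```text
time_s: 6.0
tcp_pos: [0.4854, 0.0961, 0.1123]
ee_rot: [0.975, 0.224, 0.001, 0.0]
ft_force: [-0.6, 0.2, -0.1]
width: -0.0002
finger_force: 0.0
```

Call:
{"name": "step_arm", "arguments": {"delta_pos": [[0,0,0],[0,0,0],[0,0,0],[0,0,0],[0,0,0],[0,0,0],[0,0,0],[0,0,0],[0,0,0],[0,0,0],[0,0,0],[0,0,0],[0,0,0],[0,0,0],[0,0,0],[0,0,0],[0,0,0],[0,0,0]], "rot": [[0,0,0],[0,0,0],[0,0,0],[0,0,0],[0,0,0],[0,0,0],[0,0,0],[0,0,0],[0,0,0],[0,0,0],[0,0,0],[0,0,0],[0,0,0],[0,0,0],[0,0,0],[0,0,0],[0,0,0],[0,0,0]], "jaw": [255,255,255,255,255,255,255,255,255,255,255,255,255,255,255,255,255,255]}}

```text
time_s: 7.8
tcp_pos: [0.4844, 0.096, 0.1113]
ee_rot: [0.974, 0.224, 0.0, -0.0]
ft_force: [-0.1, 0.1, -0.5]
width: 0.0002
finger_force: 0.0
```

```bash
python3 - <<'E'
from workcell import *
import numpy as np,cv2
s=state();print(s['time_s'],s['tcp_pos'])
a=capture("scene")[0][120:330,100:380];b=capture("wrist")[0]
a=cv2.resize(a,(400,300));b=cv2.resize(b,(400,300))
cv2.imwrite('pics/dw2.png',np.hstack([a,b])[...,::-1])
E
```

```text
7.8 [0.48439954 0.09604458 0.11130634]
```

View pics/dw2.png

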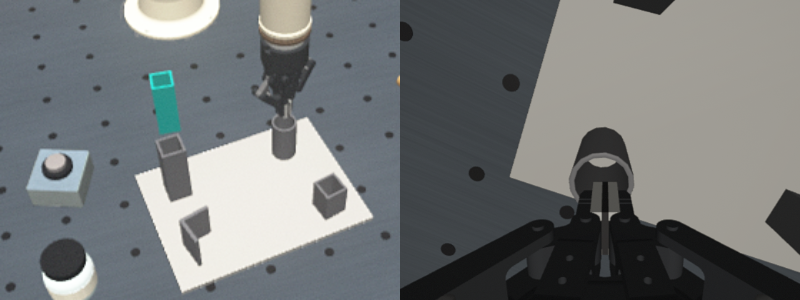

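The tips are above the pipe's opening and nothing was disturbed. Lifting and moving above the button.

Call:
{"name": "step_arm", "arguments": {"delta_pos": [[0,0,0.04],[0,0,0.09],[0,0,0.13],[-0.003,-0.02,0.14],[-0.009,-0.06,0.14],[-0.015,-0.105,0.14],[-0.022,-0.15,0.14],[-0.028,-0.195,0.14],[-0.035,-0.24,0.14],[-0.041,-0.285,0.14],[-0.047,-0.33,0.14],[-0.053,-0.37,0.14],[-0.056,-0.389,0.14],[-0.056,-0.389,0.12],[-0.056,-0.389,0.08],[-0.056,-0.389,0.04],[-0.056,-0.389,0.01],[-0.056,-0.389,-0.01],[-0.056,-0.389,-0.01],[-0.056,-0.389,-0.01]], "rot": [[0,0,0],[0,0,0],[0,0,0],[0,0,0],[0,0,0],[0,0,0],[0,0,0],[0,0,0],[0,0,0],[0,0,0],[0,0,0],[0,0,0],[0,0,0],[0,0,0],[0,0,0],[0,0,0],[0,0,0],[0,0,0],[0,0,0],[0,0,0]], "jaw": [255,255,255,255,255,255,255,255,255,255,255,255,255,255,255,255,255,255,255,255]}}

```text
time_s: 9.9
tcp_pos: [0.4286, -0.2928, 0.1016]
ee_rot: [0.974, 0.225, 0.0, -0.0]
ft_force: [-0.1, -0.7, -1.0]
width: -0.0002
finger_force: 0.0
```

Call:
{"name": "step_arm", "arguments": {"delta_pos": [[0,0,-0.015],[0,0,-0.024],[0,0,-0.028],[0,0,-0.031],[0,0,-0.033],[0,0,-0.034],[0,0,-0.034],[0,0,-0.034]], "rot": [[0,0,0],[0,0,0],[0,0,0],[0,0,0],[0,0,0],[0,0,0],[0,0,0],[0,0,0]], "jaw": [255,255,255,255,255,255,255,255]}}

```text
time_s: 10.7
tcp_pos: [0.4281, -0.2929, 0.0675]
ee_rot: [0.974, 0.224, -0.0, -0.0]
ft_force: [-2.6, 1.3, 3.6]
width: -0.0002
finger_force: 2.0
```

Contact at 3.6 N, not fully down yet (that takes 5 N). Pressing further in small steps.

Call:
{"name": "step_arm", "arguments": {"delta_pos": [[0,0,-0.001],[0,0,-0.002],[0,0,-0.003],[0,0,-0.003],[0,0,-0.003]], "rot": [[0,0,0],[0,0,0],[0,0,0],[0,0,0],[0,0,0]], "jaw": [255,255,255,255,255]}}

```text
time_s: 11.2
tcp_pos: [0.4283, -0.293, 0.0658]
ee_rot: [0.974, 0.225, -0.0, 0.0]
ft_force: [-7.3, 4.6, 19.4]
width: -0.0
finger_force: 10.2
```

At 19 N the button is against its stop. Releasing and moving clear.

Call:
{"name": "step_arm", "arguments": {"delta_pos": [[0,0,0],[0,0,0.006],[0,0,0.02],[0,0,0.05],[0,0,0.09],[0,0,0.13],[0,0,0.17],[0,-0.03,0.18],[0,-0.07,0.18],[0,-0.11,0.18],[0,-0.14,0.18],[0,-0.15,0.18],[0,-0.15,0.18],[0,-0.15,0.18]], "rot": [[0,0,0],[0,0,0],[0,0,0],[0,0,0],[0,0,0],[0,0,0],[0,0,0],[0,0,0],[0,0,0],[0,0,0],[0,0,0],[0,0,0],[0,0,0],[0,0,0]], "jaw": [255,255,255,255,255,255,255,255,255,255,255,255,255,255]}}

```text
time_s: 12.6
tcp_pos: [0.4292, -0.4414, 0.2444]
ee_rot: [0.974, 0.225, 0.001, -0.0]
ft_force: [-0.3, 0.4, 0.5]
width: 0.0001
finger_force: 0.0
```

```bash
python3 - <<'E'
from workcell import *
import cv2,numpy as np
s=state();print(s['time_s'],s['tcp_pos'],s['ft_force'])
p,d=capture("top");cv2.imwrite('pics/end.png',p[...,::-1])
o=np.load('top0.npz')
for k,(u,v) in dict(tall=(337,207),pipe=(259,216),short=(248,165),angle=(333,162),btn=(408,239),turq=(331,270),jar=(408,165)).items():
    b=np.s_[v-14:v+15,u-14:u+15];print(k,(np.abs(d[b]-o['d'][b])>.01).sum(),np.median(d[b]-o['d'][b]).round(4))
E
```

```text
12.6 [ 0.42918282 -0.44137444  0.24440387] [-0.26196805  0.37584621  0.48625154]
tall 19 1e-04
pipe 23 0.0002
short 18 -0.0
angle 17 -0.0002
btn 12 1e-04
turq 21 0.0
jar 25 0.0004
```

View pics/end.png

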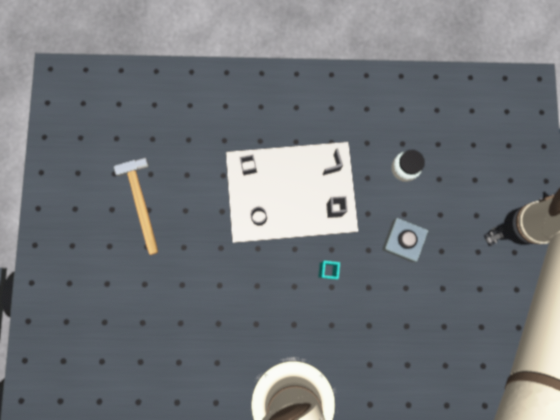

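Everything stands where it was: tall tube (337,207), pipe (259,216), button back up at (408,239). The arm is clear at (490,238).

```bash
python3 -c "
from workcell import *
print(job_done())"
```

```text
the job is handed in; nothing more can be done
None
```

I pointed at the taller square tube and then the round pipe, holding about 2 cm above each for over a second, then pressed the button down to its stop, let it come back up and moved clear; a final camera check showed nothing had shifted, and the job is handed in at about 12.6 s.

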